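Check the squeeze lever of the tall dosing funnel

ROBOT

A 7-joint arm with a two-finger parallel gripper is mounted at the origin on a cart in front of the work surface, level with it; the furniture and walls round the work are solid. World frame = base frame: x ahead of the robot, y to its left, z up, the work surface at z = 0. Lengths are in m, angles in rad, forces in N, time in s.
With the tool pointing down it reaches from about 0.4 to 0.875 m from the base axis. Payload 19.3 kg.
Tool frame: the origin (TCP) lies where the fingers leave the gripper's body, on its centre line; the fingertips stand bot.tip_reach ahead of it and the grasp point (between the pads) lies 54 mm ahead of it (bot.tip_reach is the distance from the TCP to the fingertips, in m); z points along the fingers, y is the line along which they close (so a half turn about z gives the same grasp; the last joint's range is limited). The gripper opens to 85 mm and grips with 20 to 120 N. Pads are 22 mm wide; open, the fingers measure 114 mm over their backs; the gripper's body (76 mm by 85 mm) begins 54 mm behind the grasp point. The pads swing forward as they close: fully open they stand 13 mm farther back than shut.
Start: joints at [-1.374, 0.521, -0.036, 1.599, 0.021, 1.021, -0.113], TCP at [0.165, 0.603, 0.304] pointing down, gripper open.
Joint ranges: [-2.91, 2.91], [-0.3, 2.13], [-1.5, 1.42], [0.17, 2.43], [-1.26, 4.41], [0.16, 1.93], [-2.52, 2.52]. Speed limits (rad/s): [1.89, 1.89, 2.39, 2.39, 3.01, 3.01, 3.01].

INTERFACE

Orientations are given as [roll, pitch, yaw] about the fixed x, y, z axes, in that order (R = Rz(yaw) Ry(pitch) Rx(roll)).
In Python, from workcell import bot gives the robot as it stands. The module is installed in compiled form; this text tells all that it offers.
- The arm moves only by the shell command python3 -m jog 'ROWS' [FORCE]. ROWS is JSON, a list that holds one entry, the list of rows, each a list of 7 numbers: the shift along the tool's x, y, z in mm, then the turn, a rotation vector about the tool's x, y, z in rad, then the opening, from 0 (shut) to 1 (fully open). In form: [[[tx, ty, tz, wx, wy, wz, fingers], ...]]. A call has 1 to 5 rows; each row shifts and turns the commanded pose from where the row before left it, along the tool's axes as they then stand; what a row does not reach is not made up. A row lasts 1/10 s, in which the tool goes at most 50 mm and 8.59 degrees, less where a joint would pass 70% of its speed; a pose out of reach is approached as far as the arm can. A call is refused whole if a number of a shift passes 50 or a number of a turn 0.15, either way. A call with a gripper value outside its range is refused whole. The fingers move at their own pace and stop on an object; FORCE is the grip in N (left out, the last holds). Time passes only in rows, so rows that do not move let the fingers close. It gives the time, the measured TCP pose, the force, the opening and the grip force at its end, in the units of the state.
- bot.observe(): the state, without advancing time (a new reading comes with each control period).
- bot.grab_frame(name): name is "scene" or "top" or "wrist"; returns a dict with "img" (480x640x3 uint8, red, green, blue), "intrinsics" (3x3 intrinsics, pixels), "k1" (the pictures are not rectified: a ray, as slopes to the right and down, at radius r is drawn at 1 + k1 r^2 times it, then the intrinsics apply), "R" (3x3) and "t" (3): a world point X has camera coordinates R X + t; the wrist camera has in their place "tool_from_camera" (4x4, takes a point from camera to tool coordinates, whose origin is the TCP and whose axes are the flange's). Camera axes: x right, y down, z forward; pixel columns grow to the right and rows downward; lengths in m; the calibration is good to about 2 mm. A picture is of the moment at which its call begins: read the wrist's pose just before it. There is no depth.
- bot.job_done(): hands the job in; it is judged then, once.
Trained networks look in a picture, given as the dict that the camera call returned (one of the last four; its "shot" number tells which), for a name from the list of things; names that differ only in an ending like _2 or _b are one class to them, and where a whole thing is asked for, a point or a joint stands for the part that bears it (a point fixed in the world has none). Each returns a list of dicts, best first, with "conf" (0 to 1); they miss things now and then, are a little off and sometimes report something else, mostly with a low value. They report only what shows in the picture. A call takes as long as a camera call.
- bot.trace(query, picture): "region" (480x640 bool, what is visible of it).
- bot.spot_point(query, picture): "xyz" ([x, y, z] in m, in world coordinates, good to about 4 mm: a listed point, or the origin of a listed thing).
The state is a dict: "clock": time; "qpos": joint angles; "qd": joint speeds; "joint_efforts": joint torques, N m; "position": TCP position; "tool_rot": TCP orientation; "force": force on the tool from outside, world axes, zero at the start; "moment": the same for the moment, N m; "grip_width": finger opening in m; "finger_force": force on a finger pad.
Only numpy, scipy, OpenCV 4.12 (cv2) and the standard library are available. Lean on these libraries where they do the work, as an engineer would, in place of code of your own. Each camera call takes 0.05 s, during which the arm holds its last target. There are 200 camera calls.

TASK

Check the hand lever of the taller of the two dosing funnels: with the backs of the shut fingers press the lever in towards its fixed handle bar until it comes up against its rubber stop, let it swing all the way back out, then press it in to the stop a second time and finish while holding it there, so that I can see the gap that is left to the bar. Press firmly but gently, without forcing it, grip nothing, do not touch the bar, and leave the small funnel and the other things on the counter as they are.

Things in the scene. Friction and masses are not known exactly. Their poses are not given: they have to be found in the camera images.
- tall_funnel: the taller dosing funnel: a steel hopper 140 mm across, rim 187 mm above the counter, valve knob up to 210 mm, in a wire stand on suction feet that does not move. Origin on the counter under the hopper's axis, z up; the handle bar and the lever stick out from the rim along this body's -x, the lever on the -y side of the bar
- tall_funnel_bar (a point): middle of its fixed handle bar: black, 20 mm thick, 125 mm long, level, along x of the funnel, axis 165 mm above the counter. Axes as the funnel's. A short rubber stop on the bar, near its hopper end, meets the lever 12 mm off the bar
- tall_funnel_press (a point): the place to press on its hand lever, on the axis of the level round steel rod, 12 mm thick, 165 mm above the counter, 90 mm from the pivot; a 19 mm ball ends it 30 mm farther out. x points along the rod to the pivot, y level towards the bar (the way to press), z up. Press on its -y side, away from the bar. Below is free space, save things up to 110 mm high
- tall_funnel_lever (a joint): angle of the tall funnel's lever about its upright pivot, rad: 0 = all the way out, 0.35 = against the stop (about 31 mm of travel at the place to press), where 12 mm is left between lever and bar. A spring returns it: at the place to press it needs about 3 N to start and 6 N to reach the stop; the stop is hard rubber that hardly gives (0.01 rad at 30 N), so past it the force grows fast
- small_funnel: the small dosing funnel, same design and axes, hopper 104 mm across, rim 127 mm above the counter, bar and lever 105 mm above it: leave alone, does not move
- small_funnel_lever (a joint): angle of the small funnel's lever, rad, 0 = all the way out: leave alone
- tub: bystander: yoghurt tub 72 mm across, 72 mm high, loose, origin at its underside
- tin: bystander: flat tin 63 x 105 x 25 mm, loose, origin at its underside
- spice_jar: bystander: spice jar 45 mm across, 106 mm high, loose, origin at its underside
- spotted_mug: bystander: mug 82 x 114 x 91 mm, loose, origin at its underside
- glass: bystander: drinking glass 81 mm across, 92 mm high, loose, origin at its underside
- candle: bystander: small candle 38 mm across, 15 mm high, loose, origin at its underside

How it is judged:
By the outcome, as a careful person would: the job done as asked, in the order asked, and still so for the second after the job is handed in, while the arm keeps its last pose, push and grip.
It also fails if it takes over 38 s, if anything falls off the work surface, if the arm or the gripper's body presses on something with over 40 N, if the wrist force passes 120 N, or if a joint passes its speed limit or range.

## Working session

There is one attempt and no reset: what is moved stays moved. The work goes in short steps, Python scripts to look and compute and a shell command to move; the robot and the scene stay as the last step left them, time stands still between calls to the robot, and variables do not carry over. Pictures are saved under pics/ and viewed, at most 10 in all, crops included, and the job is handed in when it is done.

```bash
mkdir -p pics; cat > h.py <<'E'
import numpy as np, cv2
from workcell import bot
def project(f,X):
    X=np.atleast_2d(X); c=X@np.array(f["R"]).T+np.array(f["t"]); s=c[:,:2]/c[:,2:]
    s=s*(1+f["k1"]*(s**2).sum(1,keepdims=True)); K=np.array(f["intrinsics"])
    return s@K[:2,:2].T+K[:2,2]
def ray(f,uv):
    K=np.array(f["intrinsics"]); d=(np.array(uv,float)-K[:2,2])/np.diag(K)[:2]; s=d.copy()
    for _ in range(20): s=d/(1+f["k1"]*(s@s))
    R=np.array(f["R"]); v=R.T@np.array([*s,1]); return -R.T@np.array(f["t"]), v/np.linalg.norm(v)
def tri(rs):
    A=0;b=0
    for o,d in rs:
        P=np.eye(3)-np.outer(d,d); A=A+P; b=b+P@o
    return np.linalg.solve(A,b)
def wristframe():
    s=bot.observe(); f=bot.grab_frame("wrist")
    from scipy.spatial.transform import Rotation as Ro
    T=np.eye(4); T[:3,:3]=Ro.from_euler('xyz',s["tool_rot"]).as_matrix(); T[:3,3]=s["position"]
    M=np.linalg.inv(T@np.array(f["tool_from_camera"])); f["R"]=M[:3,:3]; f["t"]=M[:3,3]; return f
def save(n,f): cv2.imwrite(f"pics/{n}.png",f["img"][:,:,::-1])
E
python3 - <<'E'
from h import *
np.set_printoptions(precision=4,suppress=True)
s=bot.observe(); print({k:np.round(v,3) for k,v in s.items()}, bot.tip_reach)
ims=[]
for n in ("scene","top","wrist"):
    f=wristframe() if n=="wrist" else bot.grab_frame(n); save(n,f)
    print(n, "cam at", -np.array(f["R"]).T@f["t"])
    for q in ("tall_funnel","tall_funnel_bar","tall_funnel_press","small_funnel","tub","tin","spice_jar","spotted_mug","glass","candle"):
        r=bot.spot_point(q,f)
        print(q,[(np.round(d["xyz"],3),round(d["conf"],2), project(f,d["xyz"])[0].round()) for d in r[:2]])
E
```

```text
{'clock': np.float64(0.0), 'qpos': array([-1.374,  0.522, -0.036,  1.6  ,  0.021,  1.021, -0.113]), 'qd': array([ 0.001,  0.   ,  0.001,  0.   ,  0.002,  0.   , -0.001]), 'joint_efforts': array([  0.001, -92.71 ,   1.981, -36.994,   0.018,   0.008,   0.   ]), 'position': array([0.165, 0.603, 0.303]), 'tool_rot': array([-3.14 ,  0.   ,  2.875]), 'force': array([ 0.058, -0.935,  0.441]), 'moment': array([-0.032, -0.032, -0.016]), 'finger_force': np.float64(0.0), 'grip_width': np.float64(0.086)} 0.0726
scene cam at [-0.3357 -0.3058  0.9939]
tall_funnel [(array([0.624, 0.14 , 0.001]), 0.58, array([292., 239.])), (array([ 0.354,  0.146, -0.   ]), 0.53, array([252., 306.]))]
tall_funnel_bar [(array([0.465, 0.159, 0.166]), 0.72, array([258., 231.]))]
tall_funnel_press [(array([0.448, 0.106, 0.165]), 0.68, array([275., 240.]))]
small_funnel [(array([ 0.615, -0.095, -0.004]), 0.56, array([368., 261.]))]
tub [(array([ 0.444,  0.204, -0.002]), 0.96, array([246., 277.]))]
tin [(array([ 0.379, -0.034,  0.003]), 0.75, array([320., 316.]))]
spice_jar []
spotted_mug [(array([ 0.391, -0.343,  0.001])
[... 567 characters left out ...]
rray([ 0.613, -0.097, -0.   ]), 0.92, array([359., 228.]))]
tub [(array([0.442, 0.205, 0.003]), 0.69, array([235., 281.]))]
tin [(array([ 0.377, -0.036, -0.002]), 0.57, array([327., 315.]))]
spice_jar [(array([0.378, 0.356, 0.001]), 0.87, array([174., 299.]))]
spotted_mug [(array([ 0.389, -0.342,  0.002]), 0.7, array([448., 322.])), (array([ 0.377, -0.035, -0.003]), 0.26, array([326., 315.]))]
glass [(array([ 0.608, -0.325,  0.001]), 0.64, array([445., 238.]))]
candle [(array([0.354, 0.144, 0.004]), 0.49, array([254., 317.]))]
wrist cam at [0.0918 0.6233 0.3734]
tall_funnel []
tall_funnel_bar []
tall_funnel_press []
small_funnel []
tub []
tin []
spice_jar []
spotted_mug []
glass []
candle []
```

```bash
python3 - <<'E'
import cv2
a=cv2.imread('pics/scene.png')[170:350,190:430]; b=cv2.imread('pics/top.png')[170:350,190:430]
cv2.imwrite('pics/ab.png',cv2.resize(cv2.vconcat([a,b]),None,fx=1.66*1,fy=1.66,interpolation=cv2.INTER_CUBIC)) 
cv2.imwrite('pics/b.png',cv2.resize(b,(800,600),interpolation=cv2.INTER_CUBIC))
cv2.imwrite('pics/a.png',cv2.resize(a,(800,600),interpolation=cv2.INTER_CUBIC))
E
```

```text
(no output)
```

View pics/a.png

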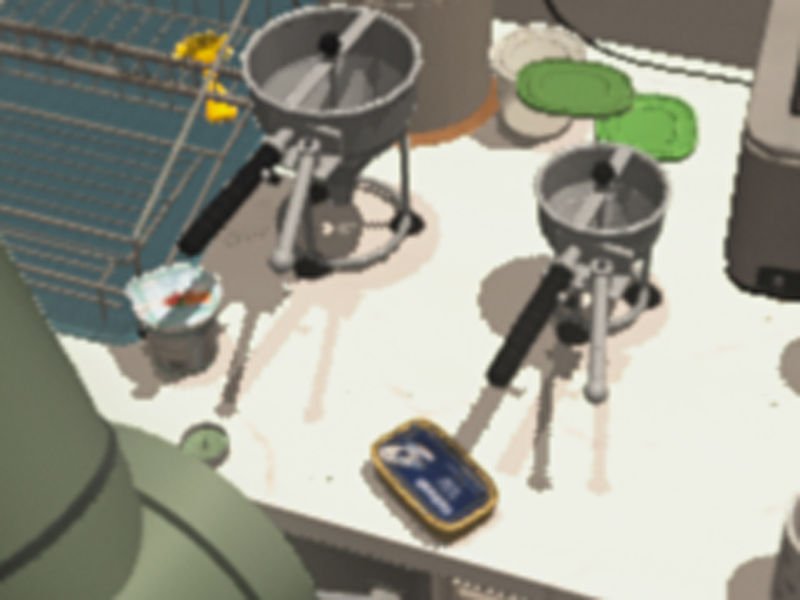

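View pics/b.png

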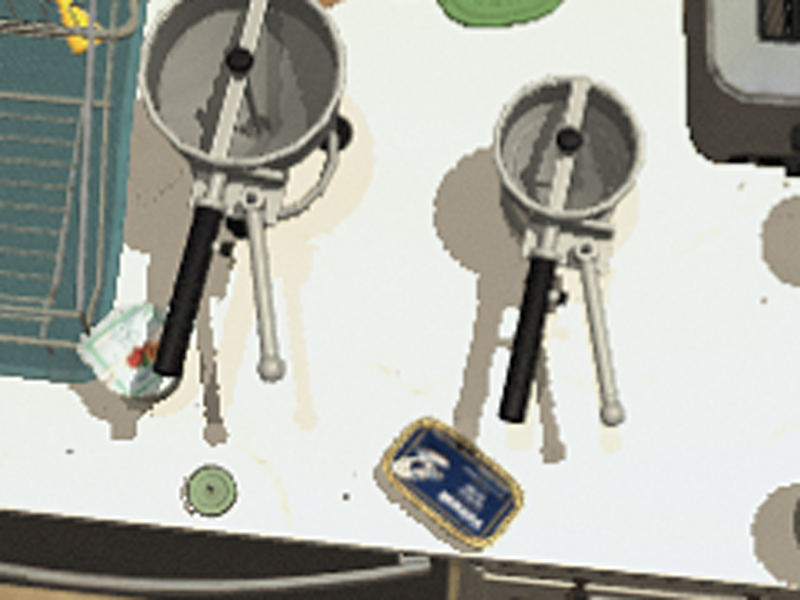

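```bash
python3 - <<'E'
from h import *
np.set_printoptions(precision=4,suppress=True)
s=bot.grab_frame("scene"); t=bot.grab_frame("top")
cs={'bar0':((278,155),(210,210)),'bar1':((190,247),(168,372)),'piv':((308,148),(251,198)),'ball':((282,258),(271,368))}
for k,(a,b) in cs.items():
    a=np.array(a)/3.3333+[190,170]; b=np.array(b)/3.3333+[190,170]
    ra,rb=ray(s,a),ray(t,b); z=[]
    for o,d in (ra,rb): z.append((o+d*(0.165-o[2])/d[2])[:2])
    print(k,tri([ra,rb]),z)
for f in (s,t):
    for q in ("tall_funnel","tall_funnel_bar","tall_funnel_press"):
        print(q,[(np.round(d["xyz"],4),round(d["conf"],2)) for d in bot.spot_point(q,f)[:1]])
E
```

```text
bar0 [0.5265 0.1482 0.1652] [array([0.5285, 0.1449]), array([0.5247, 0.1517])]
bar1 [0.407  0.1632 0.1704] [array([0.4126, 0.165 ]), array([0.4074, 0.1654])]
piv [0.5341 0.1223 0.1736] [array([0.5437, 0.1259]), array([0.5362, 0.1243])]
ball [0.4163 0.0937 0.1725] [array([0.4238, 0.0961]), array([0.4172, 0.0957])]
tall_funnel [(array([ 0.6234,  0.1422, -0.0008]), 0.78)]
tall_funnel_bar [(array([0.4659, 0.1624, 0.1676]), 0.62)]
tall_funnel_press [(array([0.4506, 0.1047, 0.1659]), 0.51)]
tall_funnel [(array([0.6255, 0.1388, 0.001 ]), 0.65)]
tall_funnel_bar [(array([ 0.6053, -0.3246,  0.0035]), 0.75)]
tall_funnel_press [(array([0.4478, 0.1036, 0.1675]), 0.76)]
```

```bash
python3 -m jog '[[[-36,-31,-8,0,0,0,0],[-36,-31,-8,0,0,0,0],[-36,-31,-8,0,0,0,0],[-36,-31,-8,0,0,0,0],[-36,-31,-8,0,0,0,0]]]' 20
```

```text
clock: 2.55
position: [0.2983, 0.4042, 0.3444]
tool_rot: [3.141, 0.0, 2.875]
force: [1.3, 0.5, 0.1]
grip_width: 0.012
finger_force: 0.0
```

```bash
python3 -m jog '[[[-27,-34,0,0,0,0,0],[-27,-34,0,0,0,0,0],[-27,-34,0,0,0,0,0],[-27,-34,0,0,0,0,0],[-27,-34,0,0,0,0,0]]]'; python3 -m jog '[[[-27,-34,0,0,0,0,0],[-27,-34,0,0,0,0,0],[-27,-34,0,0,0,0,0],[-27,-34,0,0,0,0,0],[0,0,0,0,0,-0.14,0]]]'
```

```text
clock: 3.05
position: [0.3833, 0.2046, 0.3442]
tool_rot: [3.141, 0.0, 2.875]
force: [1.4, 1.7, -0.3]
grip_width: 0.0001
finger_force: 0.0
clock: 3.55
position: [0.4526, 0.042, 0.3442]
tool_rot: [-3.14, 0.001, 3.009]
force: [-1.0, 1.5, -0.5]
grip_width: 0.0002
finger_force: 0.0
```

```bash
python3 - <<'E'
from h import *
f=wristframe(); save("w1",f)
for q in ("tall_funnel_press","tall_funnel_bar"):
    print(q,[(np.round(d["xyz"],4),round(d["conf"],2),project(f,d["xyz"])[0].round()) for d in bot.spot_point(q,f)[:2]])
s=bot.observe(); p=np.array(s["position"])
print("tip",project(f,p-[0,0,bot.tip_reach]).round(), s["clock"])
E
```

```text
tall_funnel_press [(array([0.4489, 0.1054, 0.1651]), 0.78, array([414., 221.]))]
tall_funnel_bar [(array([0.4641, 0.1609, 0.1635]), 0.91, array([496., 232.])), (array([0.3809, 0.3485, 0.0005]), 0.6, array([601.,  90.]))]
tip [[329. 311.]] 3.7
```

View pics/w1.png

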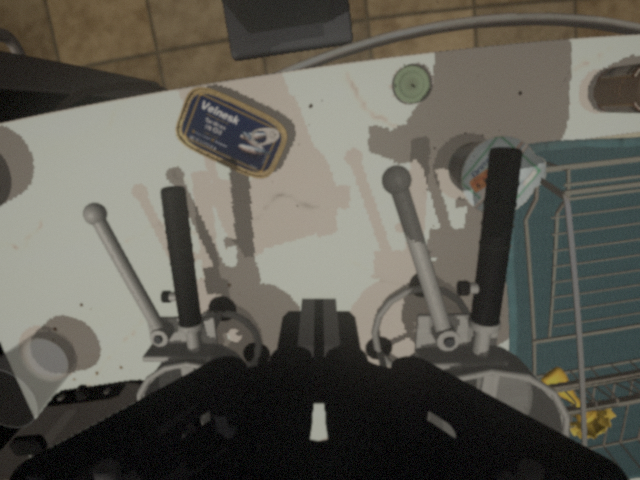

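```bash
python3 -m jog '[[[0,0,45,0,0,0,0],[0,0,45,0,0,0,0],[0,0,44,0,0,0,0],[0,0,0,0,0,0,0]]]'; python3 -m jog '[[[0,10,0,0,0,0,0],[0,10,0,0,0,0,0],[0,5,0,0,0,0,0],[0,0,0,0,0,0,0]]]'
```

```text
clock: 4.1
position: [0.449, 0.0473, 0.2062]
tool_rot: [-3.139, -0.007, 3.013]
force: [0.0, -0.4, 0.8]
grip_width: 0.0
finger_force: 0.0
clock: 4.5
position: [0.455, 0.0729, 0.2112]
tool_rot: [3.14, 0.002, 3.016]
force: [-0.8, -0.6, 0.0]
grip_width: -0.0002
finger_force: 0.0
```

```bash
python3 -m jog '[[[3,3,0,0,0,0,0],[3,3,0,0,0,0,0],[1,3,0,0,0,0,0],[0,0,0,0,0,0,0],[0,0,0,0,0,0,0]]]'; python3 -m jog '[[[0.5,4,0,0,0,0,0],[0.5,4,0,0,0,0,0],[0.5,4,0,0,0,0,0],[0,0,0,0,0,0,0],[0,0,0,0,0,0,0]]]'
```

```text
clock: 5.0
position: [0.4486, 0.0812, 0.2099]
tool_rot: [-3.141, -0.0, 3.015]
force: [-0.5, -0.0, -1.0]
grip_width: 0.0
finger_force: 0.1
clock: 5.5
position: [0.4485, 0.0933, 0.2098]
tool_rot: [-3.141, -0.0, 3.015]
force: [-1.8, -5.4, -0.6]
grip_width: 0.0001
finger_force: 2.1
```

```bash
python3 -m jog '[[[0.5,4,0,0,0,0,0],[0.5,4,0,0,0,0,0],[0.5,4,0,0,0,0,0],[0,0,0,0,0,0,0],[0,0,0,0,0,0,0]]]'; python3 -m jog '[[[0.3,2,0,0,0,0,0],[0.2,2,0,0,0,0,0],[0,0,0,0,0,0,0],[0,0,0,0,0,0,0]]]'
```

```text
clock: 6.0
position: [0.4484, 0.1052, 0.2098]
tool_rot: [-3.141, -0.001, 3.015]
force: [-3.5, -5.7, 0.1]
grip_width: -0.0001
finger_force: 2.7
clock: 6.4
position: [0.4483, 0.1091, 0.2097]
tool_rot: [-3.141, -0.001, 3.015]
force: [-4.7, -4.4, 0.2]
grip_width: 0.0001
finger_force: 3.0
```

```bash
python3 -m jog '[[[0.1,1,0,0,0,0,0],[0.1,1,0,0,0,0,0],[0.1,1,0,0,0,0,0],[0,0,0,0,0,0,0],[0,0,0,0,0,0,0]]]'; python3 -m jog '[[[0,1,0,0,0,0,0],[0,0,0,0,0,0,0]]]'
```

```text
clock: 6.9
position: [0.4483, 0.1121, 0.2098]
tool_rot: [-3.141, -0.001, 3.014]
force: [-5.0, -5.8, 1.1]
grip_width: -0.0001
finger_force: 3.2
clock: 7.1
position: [0.4484, 0.1131, 0.2097]
tool_rot: [-3.141, -0.001, 3.015]
force: [-4.0, -5.7, 0.4]
grip_width: 0.0003
finger_force: 3.3
```

```bash
python3 - <<'E'
from h import *
f=wristframe()
for q in ("tall_funnel_press","tall_funnel_bar"):
    print(q,[(np.round(d["xyz"],4),round(d["conf"],2)) for d in bot.spot_point(q,f)[:1]])
save("w2",f)
E
```

```text
tall_funnel_press [(array([0.4449, 0.1341, 0.1655]), 0.63)]
tall_funnel_bar [(array([0.4661, 0.1621, 0.1641]), 0.95)]
```

View pics/w2.png

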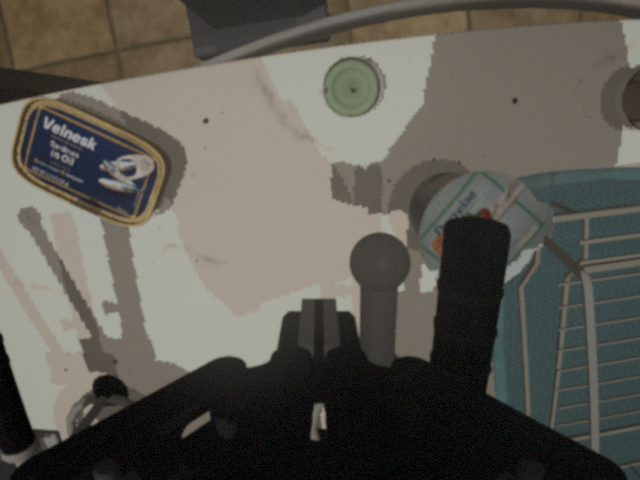

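```bash
python3 -m jog '[[[0,1,0,0,0,0,0],[0,0,0,0,0,0,0],[0,0,0,0,0,0,0]]]'; python3 -m jog '[[[0,0.5,0,0,0,0,0],[0,0,0,0,0,0,0]]]'
```

```text
clock: 7.55
position: [0.4485, 0.114, 0.2097]
tool_rot: [-3.141, -0.001, 3.014]
force: [-6.4, -6.3, 0.5]
grip_width: 0.0
finger_force: 3.4
clock: 7.75
position: [0.4485, 0.1143, 0.2097]
tool_rot: [-3.141, -0.001, 3.014]
force: [-5.0, -7.1, 1.0]
grip_width: 0.0001
finger_force: 3.9
```

```bash
python3 -m jog '[[[0,0.5,0,0,0,0,0],[0,0,0,0,0,0,0]]]';  python3 -m jog '[[[0,0.5,0,0,0,0,0],[0,0,0,0,0,0,0]]]'
```

```text
clock: 7.95
position: [0.4485, 0.1145, 0.2097]
tool_rot: [-3.14, -0.002, 3.014]
force: [-5.0, -10.1, 1.5]
grip_width: 0.0004
finger_force: 5.2
clock: 8.15
position: [0.4485, 0.1147, 0.2097]
tool_rot: [-3.14, -0.002, 3.014]
force: [-5.7, -12.1, 3.1]
grip_width: -0.0002
finger_force: 6.5
```

```bash
python3 -m jog '[[[0,0.6,0,0,0,0,0],[0,0,0,0,0,0,0],[0,0,0,0,0,0,0]]]'; python3 -m jog '[[[0,-8,0,0,0,0,0],[0,-10,0,0,0,0,0],[0,-10,0,0,0,0,0],[0,-10,0,0,0,0,0],[0,-10,0,0,0,0,0]]]'; python3 -m jog '[[[0,-5,0,0,0,0,0],[0,0,0,0,0,0,0],[0,0,0,0,0,0,0]]]'
python3 - <<'E'
from h import *
f=wristframe()
for q in ("tall_funnel_press","tall_funnel_bar"):
    print(q,[(np.round(d["xyz"],4),round(d["conf"],2)) for d in bot.spot_point(q,f)[:1]])
save("w3",f); print(bot.observe()["clock"])
E
```

```text
clock: 8.45
position: [0.4485, 0.1148, 0.2097]
tool_rot: [-3.139, -0.002, 3.013]
force: [-6.5, -16.7, 4.8]
grip_width: -0.0002
finger_force: 8.1
clock: 8.95
position: [0.4431, 0.0685, 0.2099]
tool_rot: [3.141, -0.0, 3.015]
force: [0.2, 1.1, 0.1]
grip_width: 0.0002
finger_force: 0.0
clock: 9.25
position: [0.4426, 0.0643, 0.2099]
tool_rot: [3.141, -0.0, 3.015]
force: [0.2, 0.6, -0.5]
grip_width: -0.0003
finger_force: 0.0
tall_funnel_press [(array([0.4465, 0.1033, 0.1662]), 0.91)]
tall_funnel_bar [(array([0.4667, 0.1613, 0.1636]), 0.82)]
9.4
```

View pics/w3.png

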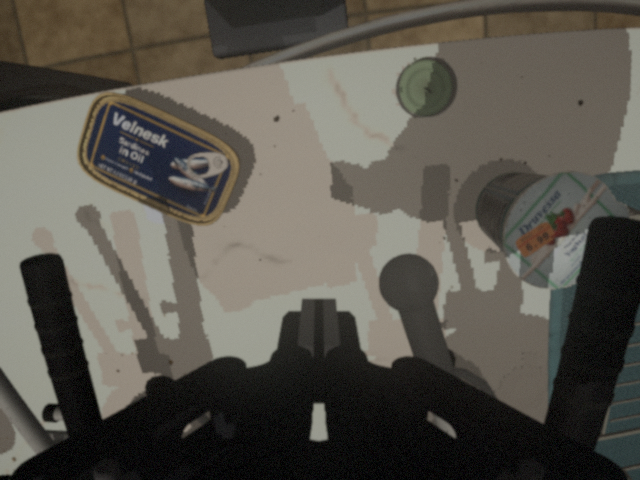

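```bash
python3 -m jog '[[[0,9,0,0,0,0,0],[0,7,0,0,0,0,0],[0,5,0,0,0,0,0],[0,5,0,0,0,0,0],[0,5,0,0,0,0,0]]]'; python3 -m jog '[[[0,5,0,0,0,0,0],[0,5,0,0,0,0,0],[0,4,0,0,0,0,0],[0,2,0,0,0,0,0],[0,0,0,0,0,0,0]]]'; python3 -m jog '[[[0,1,0,0,0,0,0],[0,1,0,0,0,0,0],[0,1,0,0,0,0,0],[0,0,0,0,0,0,0],[0,0,0,0,0,0,0]]]'
```

```text
clock: 9.9
position: [0.4462, 0.0949, 0.2097]
tool_rot: [-3.141, -0.001, 3.015]
force: [-2.0, -4.6, -0.1]
grip_width: 0.0
finger_force: 2.2
clock: 10.4
position: [0.4479, 0.1106, 0.2096]
tool_rot: [-3.141, -0.002, 3.015]
force: [-4.1, -5.8, -0.0]
grip_width: -0.0002
finger_force: 3.0
clock: 10.9
position: [0.4482, 0.1133, 0.2096]
tool_rot: [-3.14, -0.002, 3.015]
force: [-5.4, -6.4, 1.5]
grip_width: 0.0002
finger_force: 3.3
```

```bash
python3 -m jog '[[[0,1,0,0,0,0,0],[0,0,0,0,0,0,0],[0,0,0,0,0,0,0]]]';  python3 -m jog '[[[0,0.6,0,0,0,0,0],[0,0.4,0,0,0,0,0],[0,0,0,0,0,0,0]]]'
```

```text
clock: 11.2
position: [0.4483, 0.1142, 0.2096]
tool_rot: [-3.14, -0.002, 3.014]
force: [-5.5, -6.2, -0.8]
grip_width: 0.0
finger_force: 3.4
clock: 11.5
position: [0.4483, 0.1146, 0.2096]
tool_rot: [-3.14, -0.002, 3.014]
force: [-6.3, -10.5, 2.9]
grip_width: 0.0001
finger_force: 5.8
```

```bash
python3 -m jog '[[[0,0.5,0,0,0,0,0],[0,0,0,0,0,0,0],[0,0,0,0,0,0,0]]]'
```

```text
clock: 11.8
position: [0.4483, 0.1148, 0.2095]
tool_rot: [-3.139, -0.002, 3.014]
force: [-6.4, -14.1, 3.0]
grip_width: -0.0001
finger_force: 7.1
```

```bash
python3 -m jog '[[[0,0,0,0,0,0,0],[0,0,0,0,0,0,0],[0,0,0,0,0,0,0],[0,0,0,0,0,0,0],[0,0,0,0,0,0,0]]]'
python3 - <<'E'
from h import *
f=wristframe(); save("w4",f)
E
```

```text
clock: 12.3
position: [0.4483, 0.1148, 0.2096]
tool_rot: [-3.139, -0.002, 3.014]
force: [-6.1, -13.6, 2.8]
grip_width: -0.0001
finger_force: 7.1
```

View pics/w4.png

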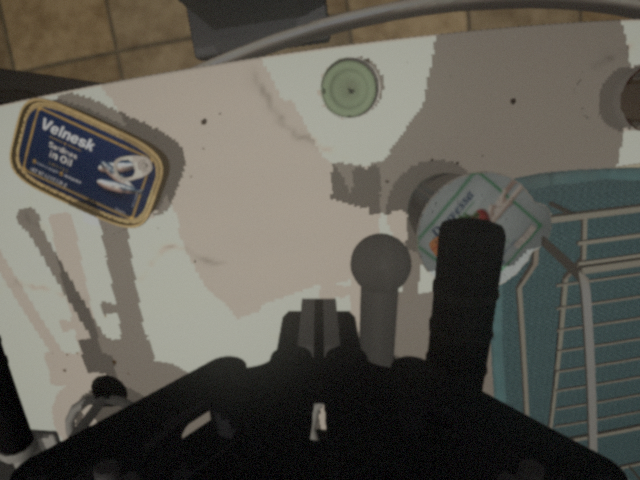

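The picture shows the ball end (380,262) parallel to the bar (470,290) with the gap clear. The tub, tin and candle have not moved, and the push is steady at about 14 N.

```bash
python3 -c "
from workcell import bot
print(bot.job_done())"
```

```text
the job is handed in; nothing more can be done
None
```

I pressed the tall funnel's lever to its stop, let it swing fully back out, then pressed it in again; the arm is now holding it on the stop at about 15 N with the gap to the bar clear, and nothing else was moved.

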